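# Match a clay-rolling guide slat to the terracotta sample

### The job

By pinching, find the wooden guide slat that is as thick as the wall of the terracotta sample piece on the yellow card. Lift it out, lay it over flat on the grey felt pad and let go, then take it again across its width, lift it flat clear of the pad (do not drag it) and lay it flat on the rolling board, up against both red stop pegs and about centred between them. Leave the other slats and all the sample pieces standing where they are, and the white cup and the tape roll in their places.

Things in the scene. Friction and masses are not known exactly. Their poses are not given: they have to be found in the camera images.
- slat_p_mid (a point): centre of a loose wooden guide slat, 170 long (own x), 40 wide (own z), 10, 14 or 18 mm thick (own y): one of each, which is not told; 40 to 110 g. The three stand free on their long edges on the blue tray, 40 mm high, about 65 mm apart, in any order; a push near the top tips one over flat (own y then vertical).
- slat_q_mid (a point): centre of a loose wooden guide slat, 170 long (own x), 40 wide (own z), 10, 14 or 18 mm thick (own y): one of each, which is not told; 40 to 110 g. The three stand free on their long edges on the blue tray, 40 mm high, about 65 mm apart, in any order; a push near the top tips one over flat (own y then vertical).
- slat_r_mid (a point): centre of a loose wooden guide slat, 170 long (own x), 40 wide (own z), 10, 14 or 18 mm thick (own y): one of each, which is not told; 40 to 110 g. The three stand free on their long edges on the blue tray, 40 mm high, about 65 mm apart, in any order; a push near the top tips one over flat (own y then vertical).
- slat_p: the same slat as slat_p_mid; this origin is the middle of the edge it stands on at the start, 20 mm from its centre.
- slat_q: the same slat as slat_q_mid; this origin is the middle of the edge it stands on at the start, 20 mm from its centre.
- slat_r: the same slat as slat_r_mid; this origin is the middle of the edge it stands on at the start, 20 mm from its centre.
- sample_u_wall (a point): on the upright wall of a terracotta sample piece, an upside-down T: a flat foot 70 (own x) x 90 mm (own y), and a wall 60 wide (own x) rising from its middle to 75 mm above the table. Foot and wall are equally thick, 10, 14 or 18 mm (the wall along own y). This point: mid-wall, 50 mm above the table. Loose, 0.4 kg. One of the three stands on the yellow card.
- sample_v_wall (a point): on the upright wall of a terracotta sample piece, an upside-down T: a flat foot 70 (own x) x 90 mm (own y), and a wall 60 wide (own x) rising from its middle to 75 mm above the table. Foot and wall are equally thick, 10, 14 or 18 mm (the wall along own y). This point: mid-wall, 50 mm above the table. Loose, 0.4 kg. One of the three stands on the yellow card.
- sample_w_wall (a point): on the upright wall of a terracotta sample piece, an upside-down T: a flat foot 70 (own x) x 90 mm (own y), and a wall 60 wide (own x) rising from its middle to 75 mm above the table. Foot and wall are equally thick, 10, 14 or 18 mm (the wall along own y). This point: mid-wall, 50 mm above the table. Loose, 0.4 kg. One of the three stands on the yellow card.
- sample_u_foot (a point): centre of the flat foot of the same piece as sample_u_wall, half-way up its thickness.
- sample_v_foot (a point): centre of the flat foot of the same piece as sample_v_wall, half-way up its thickness.
- sample_w_foot (a point): centre of the flat foot of the same piece as sample_w_wall, half-way up its thickness.
- spot_mid (a point): centre of the flat yellow card (110 x 150 mm) on the table; the terracotta sample piece standing on it is the one to match.
- tray: blue flat drying tray without walls, 190 x 200 x 4 mm thick, fixed; origin at the centre of its underside on the table; the slats stand along its x.
- pad_top (a point): centre of the top of the grey felt pad, 200 mm (its x) x 120 mm (its y), 5 mm thick, fixed to the table.
- board_stop (a point): on the top face of the fixed plywood rolling board (200 along x, 170 along y, 12 mm thick), midway between its two red stop pegs, on the line where a slat touches them. x along the line of pegs, z up, y away from the pegs over the open board. Pegs: 14 mm across, 10 mm high, at x = -55 and +55 mm, centres at y = -7 mm. A flat slat against both has its centre at y = 20 mm.
- cup_mid (a point): white plastic cup, 76 mm across, 90 mm high; a bystander to leave alone; the point is about its middle.
- tape_mid (a point): roll of masking tape, 100 mm across, 24 mm high; a bystander to leave alone; the point is about its middle.
There are look-alikes about, which are no part of the job. Leave any pink look-alike of the slat_q alone.

How it is judged:
By the outcome, as a careful person would: the job done as asked, in the order asked, and still so for the second after the job is handed in, with the robot touching nothing.
It also fails if it takes over 72 s, if anything falls off the work surface, if the arm or the gripper's body presses on something with over 40 N, if the wrist force passes 120 N, or if a joint passes its speed limit or range.

### The arm

A 7-joint arm with a two-finger parallel gripper is mounted at the origin on the work surface. World frame = base frame: x ahead of the robot, y to its left, z up, the work surface at z = 0. Lengths are in m, angles in rad, forces in N, time in s.
With the tool pointing down it reaches from about 0.35 to 0.9 m from the base axis. Payload 19.9 kg.
Tool frame: the origin (TCP) lies midway between the tips of the shut fingers; the grasp point (between the pads) lies 19 mm behind it (r.pinch_z is the distance from the TCP to the grasp point, in m); z points along the fingers, y is the line along which they close (so a half turn about z gives the same grasp; the last joint's range is limited). The gripper opens to 94 mm and grips with 3 to 60 N. Pads are 16 mm wide; open, the fingers measure 119 mm over their backs; the gripper's body (75 mm by 177 mm) begins 78 mm behind the grasp point.
Start: joints at [1.262, 0.417, -0.01, 1.614, 0.005, 1.111, -0.053], TCP at [0.165, -0.603, 0.205] pointing down, gripper open.
Joint ranges: [-2.81, 2.81], [-0.39, 2.02], [-1.27, 1.25], [0.06, 2.57], [-1.19, 4.33], [0.19, 2], [-2.82, 2.82]. Speed limits (rad/s): [1.89, 1.89, 2.39, 2.39, 3.01, 3.01, 3.01].

### API

Orientations are given as a 3x3 rotation matrix whose columns are the frame's x, y, z axes.
In Python, from workcell import r gives the robot as it stands.
- The arm moves only by the tool apply_moves, never from a script. Its arguments are lists of equal length, an entry for each row: "delta_pos": the shift along the tool's x, y, z in m, a list of three; "roll": the turn about the tool's z in rad. In form: {"delta_pos": [[dx, dy, dz], ...], "roll": [roll, ...]}. A call has exactly 8 rows; each row shifts and turns the commanded pose from where the row before left it, along the tool's axes as they then stand; what a row does not reach is not made up. A row lasts 1/8 s, in which the tool goes at most 62.5 mm and 10.7 degrees, less where a joint would pass 70% of its speed; a pose out of reach is approached as far as the arm can. A call with a gripper value outside its range is refused whole. "fingers" is the opening in per cent of the stroke, from 0 (shut) to 100 (fully open), set as the call begins (left out, the last holds). The fingers move at their own pace and stop on an object; "force" is the grip in N (left out, the last holds). Time passes only in rows, so rows that do not move let the fingers close, or fill a call up. It gives the time, the measured TCP pose, the force, the opening and the grip force at its end, in the units of the state.
- r.sense(): the state, without advancing time (a new reading comes with each control period).
- r.snapshot(name): name is "scene" or "top" or "wrist"; returns a dict with "frame" (384x512x3 uint8, blue, green, red), "depth" (384x512 float32, m along the optical axis (not along the pixel's ray), 0 where there is no reading), "intrinsics" (3x3 intrinsics, pixels), "pose" (4x4, takes a point from camera to world coordinates); the wrist camera has in their place "hand_eye" (4x4, takes a point from camera to tool coordinates, whose origin is the TCP and whose axes are the flange's). Camera axes: x right, y up, looking along -z (the intrinsics and any distortion apply to the point x, -y, -z); pixel columns grow to the right and rows downward; lengths in m; the calibration is good to about 2 mm. A picture is of the moment at which its call begins: read the wrist's pose just before it.
- r.hand_in(): hands the job in; it is judged then, once.
The state is a dict: "t": time; "qpos": joint angles; "joint_velocities": joint speeds; "joint_efforts": joint torques, N m; "tool_pos": TCP position; "tool_rot": TCP orientation; "wrist_force": force on the tool from outside, world axes, zero at the start; "moment": the same for the moment, N m; "finger_gap": opening from 0.0 (shut) to 1.0 (fully open); "grip_force": force on a finger pad.
Only numpy, scipy, OpenCV 4.12 (cv2) and the standard library are available. Lean on these libraries where they do the work, as an engineer would, in place of code of your own. Each camera call takes 0.05 s, during which the arm holds its last target. There are 200 camera calls.

## Working session

There is one attempt and no reset: what is moved stays moved. The work goes in short steps, Python scripts to look and compute and a tool call to move; the robot and the scene stay as the last step left them, time stands still between calls to the robot, and variables do not carry over. Pictures are saved under pics/ and viewed, at most 10 in all, crops included, and the job is handed in when it is done.

Besides the shell and the picture viewer there is one more tool, called after ">>>" as a command line: name --pt "numbers of a row" for each row, then --argument value for the rest. apply_moves: Moves the arm, as the interface text tells. Its arguments: {"type":"object","properties":{"delta_pos":{"type":"array"},"roll":{"type":"array"},"fingers":{"type":"number"},"force":{"type":"number"}},"required":["delta_pos","roll"]}

```bash
mkdir -p pics; python3 - <<'E'
from workcell import r
import cv2,numpy as np
s=r.sense();print(s['t'],s['tool_pos'],s['tool_rot'],s['finger_gap'],r.pinch_z)
for n in['top','scene']:
    a=r.snapshot(n);np.savez(n+'.npz',**{k:v for k,v in a.items() if k!='name'})
    cv2.imwrite(f'pics/{n}.png',a['frame']);print(n,a['intrinsics'],a['pose'],a.keys())
E
```

```text
0.0 [ 0.16465984 -0.60254165  0.20484182] [[ 9.64614129e-01  2.63665294e-01 -4.41104855e-04]
 [ 2.63665631e-01 -9.64613487e-01  1.12075227e-03]
 [-1.29992215e-04 -1.19739767e-03 -9.99999275e-01]] 0.9987332141552785 0.0188
top [[353.85186061   0.         257.30536589]
 [  0.         353.85186061 192.27727593]
 [  0.           0.           1.        ]] [[ 2.10171827e-02  9.92486971e-01 -1.20531697e-01  3.48456615e-01]
 [-9.99778187e-01  2.10281173e-02 -1.18133525e-03  1.13853376e-02]
 [ 1.36209483e-03  1.20529790e-01  9.92708776e-01  1.20676310e+00]
 [ 0.00000000e+00  0.00000000e+00  0.00000000e+00  1.00000000e+00]] dict_keys(['frame', 'depth', 'intrinsics', 'pose'])
scene [[414.3075072    0.         252.88952962]
 [  0.         414.3075072  191.01487093]
 [  0.           0.           1.        ]] [[-0.66969714 -0.42523958  0.60883252  1.26493046]
 [ 0.74240009 -0.40394319  0.53448293  0.70415319]
 [ 0.01865046  0.80993901  0.58621751  0.84657363]
 [ 0.          0.          0.          1.        ]] dict_keys(['frame', 'depth', 'intrinsics', 'pose'])
```

View pics/top.png

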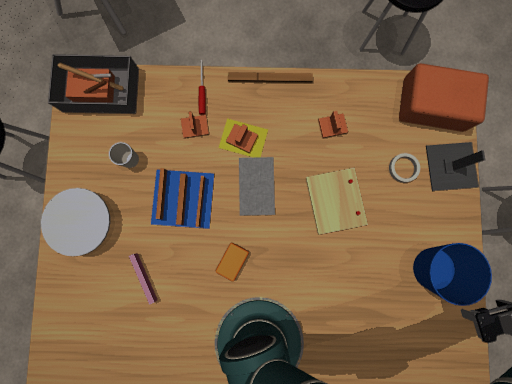

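View pics/scene.png

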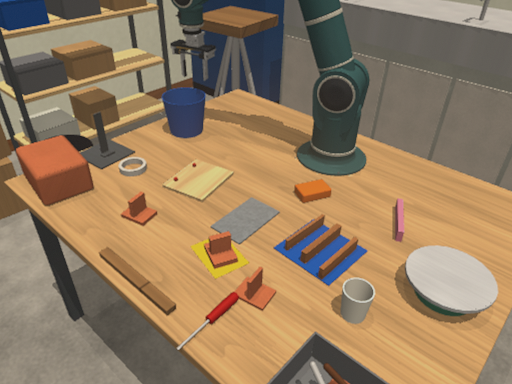

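Candidates: on the tray in the top view, slats at (162,195), (182,200), (202,200). The pink look-alike at (144,278) is to be left alone. Samples are at (195,125), (242,138, on the yellow card: the reference) and (333,124). The board pegs are at (350,182) and (358,213), the pad at (257,186), the cup at (122,154) and the tape at (405,167).

```bash
cat > h.py <<'E'
import cv2,numpy as np
def ray(a,uv,z,pose=None):
    K=a['intrinsics'];P=a['pose'] if pose is None else pose
    uv=np.atleast_2d(uv).astype(float)
    d=np.c_[(uv[:,0]-K[0,2])/K[0,0],-(uv[:,1]-K[1,2])/K[1,1],-np.ones(len(uv))]@P[:3,:3].T
    o=P[:3,3];return o+d*((z-o[2])/d[:,2])[:,None]
def cloud(a,pose=None):
    K=a['intrinsics'];P=a['pose'] if pose is None else pose
    D=a['depth'];v,u=np.mgrid[:D.shape[0],:D.shape[1]]
    p=np.stack([(u-K[0,2])/K[0,0]*D,-(v-K[1,2])/K[1,1]*D,-D],-1)
    return p@P[:3,:3].T+P[:3,3]
def rect(pts):
    (c,s,an)=cv2.minAreaRect((np.asarray(pts)[:,:2]*1000).astype(np.float32))
    b=cv2.boxPoints((c,s,an));e=[b[1]-b[0],b[2]-b[1]];l=max(e,key=np.linalg.norm)
    return np.round(c,1),np.round(sorted(s),1),round(float(np.degrees(np.arctan2(l[1],l[0]))%180),1)
def comps(m,minn=10):
    n,L,st,c=cv2.connectedComponentsWithStats(m.astype(np.uint8))
    return [(L==i) for i in range(1,n) if st[i,4]>=minn]
E
python3 - <<'E'
from h import *
a=dict(np.load('top.npz'));f=a['frame'];hsv=cv2.cvtColor(f,cv2.COLOR_BGR2HSV);W=cloud(a)
H,S,V=[hsv[...,i].astype(int) for i in range(3)];v,u=np.mgrid[:384,:512]
def box(x0,x1,y0,y1):return (u>=x0)&(u<x1)&(v>=y0)&(v<y1)
def rep(n,m,z,minn=30):
    for c in comps(m,minn):
        p=np.c_[u[c],v[c]];print(n,c.sum(),p.mean(0).round(1),rect(ray(a,p,z)),'zdepth',np.median(W[c][:,2]).round(3))
rep('slat',box(150,218,165,232)&~((H>95)&(H<130))&(W[...,2]>.03),.044)
rep('tray',box(145,222,160,236)&(H>95)&(H<130),.004,300)
rep('pad',box(230,285,150,225)&(S<60),.005,300)
rep('board',box(295,375,160,240)&(S<130)&(W[...,2]>.007),.012,300)
rep('peg',box(340,366,170,222)&((H<8)|(H>172))&(S>150),.022,4)
rep('wall',box(170,355,105,160)&(W[...,2]>.05),.075,8)
rep('cup',box(100,145,135,175)&(W[...,2]>.05),.09)
rep('tape',box(380,430,145,190)&(W[...,2]>.012),.024)
rep('yellow',box(210,275,110,165)&(H>22)&(H<35)&(S>180),0)
print('table z',np.median(W[240:260,180:210,2]))
cv2.imwrite('pics/crop.png',cv2.resize(f[105:240,145:280],None,fx=4,fy=4,interpolation=cv2.INTER_CUBIC))
E
```

```text
slat 275 [160.4 193.1] (array([481.1, 333. ]), array([ 18.1, 167.5]), 178.0) zdepth 0.043
slat 325 [180.9 199. ] (array([462.6, 264.4]), array([ 21. , 167.2]), 177.6) zdepth 0.043
slat 186 [199.7 201. ] (array([457.3, 202.2]), array([ 12.1, 166.8]), 176.3) zdepth 0.043
tray 2268 [183.9 199.1] (array([468.1, 268.5]), array([189.7, 199.4]), 87.1) zdepth 0.004
pad 1973 [256.3 185.9] (array([517.6,  16.9]), array([118.2, 197.8]), 2.4) zdepth 0.005
board 2882 [336.  200.9] (array([ 472. , -255.1]), array([171.2, 201.2]), 12.4) zdepth 0.012
peg 11 [350.4 180.9] (array([ 537.5, -302. ]), array([ 6.9, 10.4]), 91.2) zdepth 0.02
peg 12 [357.5 212.5] (array([ 431.2, -324.3]), array([9.3, 9.6]), 135.2) zdepth 0.021
wall 117 [336.3 120.4] (array([ 730.5, -243. ]), array([20.2, 65.8]), 13.3) zdepth 0.074
wall 74 [191.4 121. ] (array([718.4, 235.2]), array([12.7, 63.3]), 9.4) zdepth 0.074
wall 129 [241.1 133.7] (array([678.5,  70. ]), array([20.8, 64.9]), 155.6) zdepth 0.074
cup 301 [120.6 153.5] (array([597.5, 452.4]), array([72., 85.]), 47.1) zdepth 0.079
tape 350 [404.9 167.2] (array([ 588.5, -486.3]), array([100.1, 100.6]), 70.2) zdepth 0.023
yellow 619 [244.1 138.3] (array([685.3,  67.4]), array([106.1, 146.6]), 75.7) zdepth 0.001
table z -0.00019787438017149217
```

View pics/crop.png

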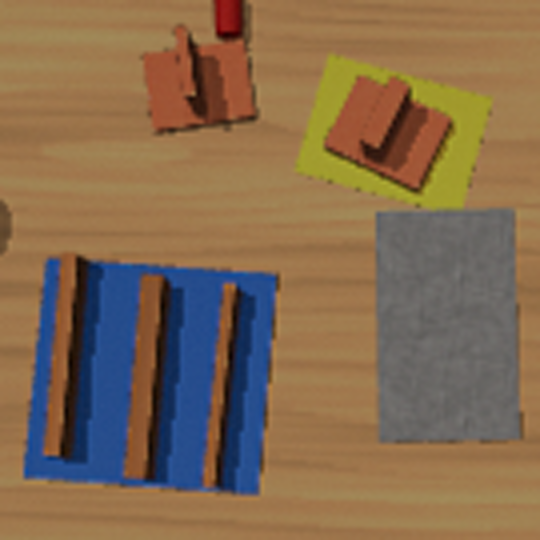

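```bash
cat > plan.py <<'E'
import sys,numpy as np
from workcell import r
def plan(x,y,z,yaw,N):
    s=r.sense();p=s['tool_pos'];R=s['tool_rot'];c=np.arctan2(R[1,0],R[0,0])
    d=np.array([x,y,z])-p;w=(np.radians(yaw)-c+np.pi)%(2*np.pi)-np.pi
    if N<0: N=-N; w-=np.sign(w)*2*np.pi
    print('t %.2f'%s['t'],'pos',p.round(4),'yaw %.2f'%np.degrees(c),'dist %.3f'%np.linalg.norm(d))
    for k in range(N):
        a=c+w*k/N;t=d/N
        q=[np.cos(a)*t[0]+np.sin(a)*t[1], np.sin(a)*t[0]-np.cos(a)*t[1], -t[2]]
        print([round(v,4) for v in q],end=',')
    print('\nroll',round(-w/N,4))
if __name__=='__main__':
    v=list(map(float,sys.argv[1:]));plan(*v[:4],int(v[4]))
E
python3 plan.py .680 .070 .20 155.6 16
python3 - <<'E'
from workcell import r
print(r.snapshot('wrist')['hand_eye'].round(4),r.snapshot('wrist')['intrinsics'])
E
```

```text
t 0.10 pos [ 0.1647 -0.6025  0.2049] yaw 15.29 dist 0.847
[np.float64(0.0422), np.float64(-0.0321), np.float64(0.0003)],[np.float64(0.0465), np.float64(-0.0253), np.float64(0.0003)],[np.float64(0.0499), np.float64(-0.0179), np.float64(0.0003)],[np.float64(0.052), np.float64(-0.0101), np.float64(0.0003)],[np.float64(0.0529), np.float64(-0.002), np.float64(0.0003)],[np.float64(0.0526), np.float64(0.0061), np.float64(0.0003)],[np.float64(0.0511), np.float64(0.014), np.float64(0.0003)],[np.float64(0.0483), np.float64(0.0217), np.float64(0.0003)],[np.float64(0.0445), np.float64(0.0288), np.float64(0.0003)],[np.float64(0.0396), np.float64(0.0352), np.float64(0.0003)],[np.float64(0.0337), np.float64(0.0408), np.float64(0.0003)],[np.float64(0.0271), np.float64(0.0455), np.float64(0.0003)],[np.float64(0.0199), np.float64(0.0491), np.float64(0.0003)],[np.float64(0.0121), np.float64(0.0515), np.float64(0.0003)],[np.float64(0.0041), np.float64(0.0528), np.float64(0.0003)],[np.float64(-0.004), np.float64(0.0528), np.float64(0.0003)],
roll -0.1531
[[ 1.000e-04  9.728e-01  2.316e-01  6.580e-02]
 [ 1.000e+00 -1.000e-04  0.000e+00 -8.000e-04]
 [ 1.000e-04  2.316e-01 -9.728e-01 -1.771e-01]
 [ 0.000e+00  0.000e+00  0.000e+00  1.000e+00]] [[276.48386519   0.         251.52680562]
 [  0.         276.48386519 192.12641893]
 [  0.           0.           1.        ]]
```

>>> apply_moves --pt "0.042 -0.032 0" --pt "0.0465 -0.025 0" --pt "0.05 -0.018 0" --pt "0.052 -0.01 0" --pt "0.053 -0.002 0" --pt "0.0525 0.006 0" --pt "0.051 0.014 0" --pt "0.048 0.022 0" --roll '[-0.153, -0.153, -0.153, -0.153, -0.153, -0.153, -0.153, -0.153]' --fingers 100 --force 5

```text
t: 1.2
tool_pos: [0.4234, -0.2658, 0.2056]
tool_rot: [[0.075, 0.997, 0.0], [0.997, -0.075, -0.0], [-0.0, 0.0, -1.0]]
wrist_force: [-0.2, 0.8, 0.4]
finger_gap: 1.002
grip_force: 0.0
```

>>> apply_moves --pt "0.0445 0.029 0" --pt "0.0395 0.035 0" --pt "0.034 0.041 0" --pt "0.027 0.0455 0" --pt "0.02 0.049 0" --pt "0.012 0.0515 0" --pt "0.004 0.053 0" --pt "-0.004 0.053 0" --roll '[-0.153, -0.153, -0.153, -0.153, -0.153, -0.153, -0.153, -0.153]'

```text
t: 2.2
tool_pos: [0.6819, 0.0703, 0.2052]
tool_rot: [[-0.912, 0.41, -0.0], [0.41, 0.912, -0.0], [0.0, -0.0, -1.0]]
wrist_force: [0.5, 0.2, 0.9]
finger_gap: 1.001
grip_force: 0.0
```

```bash
sed -i 's/print(\[round(v,4) for v in q\]/print([round(float(v),4) for v in q]/; s/round(-w\/N,4)/round(float(-w\/N),4)/' plan.py
cat >> h.py <<'E'
def wrist(r,name=None):
    s=r.sense();T=np.eye(4);T[:3,:3]=s['tool_rot'];T[:3,3]=s['tool_pos']
    a=r.snapshot('wrist');a['pose']=T@a['hand_eye']
    if name: cv2.imwrite('pics/'+name,a['frame'])
    return a,s
E
cat > wall.py <<'E'
from h import *
from workcell import r
import sys
zt,zlo=float(sys.argv[1]),float(sys.argv[2])
a,s=wrist(r,sys.argv[3] if len(sys.argv)>3 else None);W=cloud(a);R=s['tool_rot']
print('t',s['t'],s['tool_pos'].round(4),'yaw',np.degrees(np.arctan2(R[1,0],R[0,0])).round(2))
v,u=np.mgrid[:384,:512]
ok=(a['depth']>.05)
for c in comps(ok&(W[...,2]>zlo)&(W[...,2]<zt+.006),60):
    p=np.c_[u[c],v[c]];print(c.sum(),p.mean(0).round(0),rect(ray(a,p,zt)),np.percentile(W[c][:,2],[5,50,95]).round(3))
E
python3 wall.py .075 .070 w1.png
```

```text
t 2.2 [0.6819 0.0703 0.2052] yaw 155.8
514 [404. 157.] (array([720.2, 238.6]), array([10.6, 59.9]), 10.0) [0.071 0.073 0.074]
791 [254. 184.] (array([680.4,  74.6]), array([16.9, 59.2]), 155.6) [0.072 0.073 0.074]
```

View pics/w1.png

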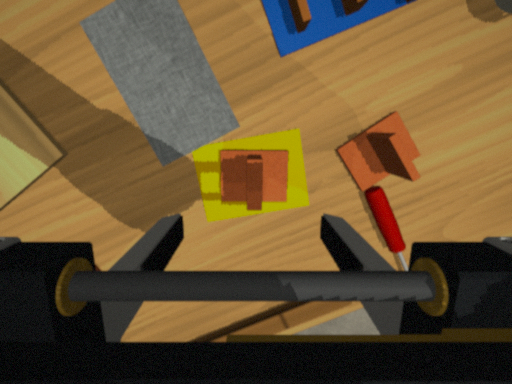

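The wrist view shows the sample on the card, with its wall at (254,184), almost centred under the fingers. The pad is at (160,80), the tray at (340,20) and another sample at (380,150).

>>> apply_moves --pt "0.003 0.0033 0.04" --pt "0 0 0.04" --pt "0 0 0.04" --pt "0 0 0.035" --pt "0 0 0.005" --pt "0 0 0" --pt "0 0 0" --pt "0 0 0" --roll '[0, 0, 0, 0, 0, 0, 0, 0]' --fingers 50

```text
t: 3.25
tool_pos: [0.6802, 0.0734, 0.0466]
tool_rot: [[-0.91, 0.414, 0.001], [0.414, 0.91, 0.0], [-0.001, 0.001, -1.0]]
wrist_force: [0.2, -0.6, 0.4]
finger_gap: 0.503
grip_force: 0.0
```

>>> apply_moves --pt "0 0 0" --pt "0 0 0" --pt "0 0 0" --pt "0 0 0" --pt "0 0 0" --pt "0 0 0" --pt "0 0 0" --pt "0 0 0" --roll '[0, 0, 0, 0, 0, 0, 0, 0]' --fingers 0 --force 4

```text
t: 4.25
tool_pos: [0.6797, 0.0736, 0.0455]
tool_rot: [[-0.91, 0.414, 0.0], [0.414, 0.91, 0.0], [0.0, 0.0, -1.0]]
wrist_force: [0.5, 0.8, 0.9]
finger_gap: 0.193
grip_force: 4.0
```

Gap 0.193 × 94 ≈ 18 mm, so the 18 mm slat is wanted, which looks like the middle one. I'll release, rise and look at the slats.

>>> apply_moves --pt "0 0 0" --pt "0 0 0" --pt "0 0 -0.01" --pt "0 0 -0.03" --pt "0 0 -0.04" --pt "0 0 -0.04" --pt "0 0 -0.03" --pt "0 0 0" --roll '[0, 0, 0, 0, 0, 0, 0, 0]' --fingers 45

```text
t: 5.25
tool_pos: [0.6807, 0.0738, 0.1986]
tool_rot: [[-0.91, 0.414, 0.004], [0.414, 0.91, 0.0], [-0.004, 0.002, -1.0]]
wrist_force: [0.0, -0.6, -0.1]
finger_gap: 0.451
grip_force: 0.0
```

```bash
python3 wall.py .075 .070; python3 plan.py .465 .267 .19 177.6 7
```

```text
t 5.25 [0.6807 0.0738 0.1986] yaw 155.55
532 [404. 159.] (array([720.1, 238.5]), array([10.9, 60. ]), 10.0) [0.071 0.073 0.074]
828 [251. 187.] (array([679.7,  73.3]), array([17.1, 58.2]), 155.5) [0.072 0.073 0.074]
331 [ 49. 330.] (array([ 738.2, -236.6]), array([17.6, 47.1]), 13.6) [0.07  0.073 0.074]
t 5.30 pos [0.68   0.0734 0.1967] yaw 155.54 dist 0.289
[0.0394, 0.0125, 0.001],[0.0387, 0.0146, 0.001],[0.0378, 0.0167, 0.001],[0.0368, 0.0188, 0.001],[0.0357, 0.0208, 0.001],[0.0345, 0.0227, 0.001],[0.0332, 0.0246, 0.001],
roll -0.055
```

>>> apply_moves --pt "0.0394 0.0125 0.001" --pt "0.0387 0.0146 0.001" --pt "0.0378 0.0167 0.001" --pt "0.0368 0.0188 0.001" --pt "0.0357 0.0208 0.001" --pt "0.0345 0.0227 0.001" --pt "0.0332 0.0246 0.001" --pt "0 0 0" --roll '[-0.055, -0.055, -0.055, -0.055, -0.055, -0.055, -0.055, 0]'

```text
t: 6.3
tool_pos: [0.4624, 0.2689, 0.1882]
tool_rot: [[-0.999, 0.037, -0.001], [0.037, 0.999, -0.0], [0.001, -0.0, -1.0]]
wrist_force: [0.4, -0.5, -0.1]
finger_gap: 0.449
grip_force: 0.0
```

```bash
python3 wall.py .044 .038
```

```text
t 6.3 [0.4624 0.2689 0.1882] yaw 177.89
995 [199. 163.] (array([441.2, 208.1]), array([ 10.4, 138.2]), 175.6) [0.04  0.042 0.043]
2104 [251. 179.] (array([462.2, 269.3]), array([ 17.7, 166.9]), 177.5) [0.041 0.042 0.043]
1248 [310. 175.] (array([461.1, 338.2]), array([ 14.6, 131.3]), 178.1) [0.04  0.042 0.043]
```

The middle slat measures 17.7 mm and the gripper is centred on it. I'll descend and pinch.

>>> apply_moves --pt "0 0 0.04" --pt "0 0 0.045" --pt "0 0 0.045" --pt "0 0 0.035" --pt "0 0 0.008" --pt "0 0 0" --pt "0 0 0" --pt "0 0 0" --roll '[0, 0, 0, 0, 0, 0, 0, 0]'

```text
t: 7.35
tool_pos: [0.4655, 0.2672, 0.0165]
tool_rot: [[-0.999, 0.042, 0.001], [0.042, 0.999, 0.001], [-0.001, 0.001, -1.0]]
wrist_force: [0.2, 0.5, 0.6]
finger_gap: 0.453
grip_force: 0.0
```

>>> apply_moves --pt "0 0 0" --pt "0 0 0" --pt "0 0 0" --pt "0 0 0" --pt "0 0 0" --pt "0 0 0" --pt "0 0 0" --pt "0 0 0" --roll '[0, 0, 0, 0, 0, 0, 0, 0]' --fingers 0 --force 25

```text
t: 8.35
tool_pos: [0.4649, 0.2672, 0.0156]
tool_rot: [[-0.999, 0.042, 0.0], [0.042, 0.999, 0.0], [-0.0, 0.0, -1.0]]
wrist_force: [-0.6, -0.6, 5.1]
finger_gap: 0.19
grip_force: 25.0
```

Pinched at 17.9 mm, so this is the right slat. I'll lift it and carry it to the pad.

>>> apply_moves --pt "0 0 -0.01" --pt "0 0 -0.03" --pt "0 0 -0.035" --pt "0 0 -0.025" --pt "0 0 0" --pt "0 0 0" --pt "0 0 0" --pt "0 0 0" --roll '[0, 0, 0, 0, 0, 0, 0, 0]'

```text
t: 9.35
tool_pos: [0.4645, 0.2671, 0.1149]
tool_rot: [[-0.999, 0.042, -0.001], [0.042, 0.999, -0.0], [0.001, -0.0, -1.0]]
wrist_force: [-0.4, 0.2, -0.2]
finger_gap: 0.189
grip_force: 25.0
```

```bash
python3 plan.py .518 .037 .08 182.4 7
```

```text
t 9.35 pos [0.4645 0.2671 0.1149] yaw 177.62 dist 0.239
[-0.009, -0.0325, 0.005],[-0.0086, -0.0326, 0.005],[-0.0082, -0.0327, 0.005],[-0.0078, -0.0328, 0.005],[-0.0074, -0.0329, 0.005],[-0.0071, -0.033, 0.005],[-0.0067, -0.0331, 0.005],
roll -0.0119
```

>>> apply_moves --pt "-0.009 -0.0325 0" --pt "-0.0086 -0.0326 0" --pt "-0.0082 -0.0327 0.005" --pt "-0.0078 -0.0328 0.01" --pt "-0.0074 -0.0329 0.01" --pt "-0.007 -0.033 0.01" --pt "-0.0067 -0.033 0.005" --pt "0 0 0" --roll '[-0.012, -0.012, -0.012, -0.012, -0.012, -0.012, -0.012, 0]'

```text
t: 10.35
tool_pos: [0.5182, 0.0348, 0.0746]
tool_rot: [[-0.999, -0.039, -0.001], [-0.039, 0.999, -0.0], [0.001, -0.0, -1.0]]
wrist_force: [-0.7, 0.1, -0.1]
finger_gap: 0.19
grip_force: 25.0
```

```bash
python3 plan.py .518 .037 .0175 182.4 5
python3 - <<'E'
from h import *
from workcell import r
a=r.snapshot('top');f=a['frame'];hsv=cv2.cvtColor(f,cv2.COLOR_BGR2HSV)
v,u=np.mgrid[:384,:512];m=(hsv[...,1]<60)&(u>230)&(u<285)&(v>150)&(v<225)
a2=dict(np.load('top.npz'))
cv2.imwrite('pics/t2.png',cv2.resize(f[110:250,150:370],None,fx=3,fy=3))
E
```

```text
t 10.35 pos [0.5182 0.0348 0.0746] yaw -177.78 dist 0.057
[0.0, 0.0004, 0.0114],[0.0, 0.0004, 0.0114],[0.0, 0.0004, 0.0114],[0.0, 0.0004, 0.0114],[0.0, 0.0004, 0.0114],
roll -0.0006
```

View pics/t2.png

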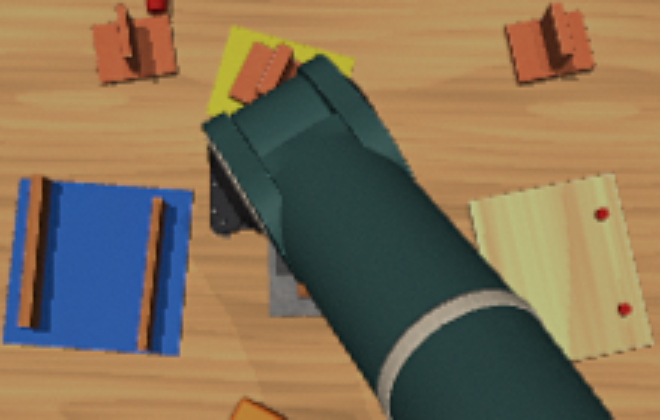

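The top view shows the arm over the pad at about (300,290) with the slat held. The two other slats are still standing at (35,250) and (150,270). I'll lower it, release, then tip.

>>> apply_moves --pt "0 0 0.018" --pt "0 0 0.018" --pt "0 0 0.012" --pt "0 0 0.006" --pt "0 0 0.003" --pt "0 0 0" --pt "0 0 0" --pt "0 0 0" --roll '[0, 0, 0, 0, 0, 0, 0, 0]'

```text
t: 11.4
tool_pos: [0.5184, 0.0371, 0.0187]
tool_rot: [[-0.999, -0.042, 0.0], [-0.042, 0.999, -0.0], [-0.0, -0.0, -1.0]]
wrist_force: [-0.7, -0.5, -0.6]
finger_gap: 0.189
grip_force: 25.0
```

>>> apply_moves --pt "0 0 0.0015" --pt "0 0 0" --pt "0 0 0" --pt "0 0 0" --pt "0 0 0" --pt "0 0 0" --pt "0 0 0" --pt "0 0 0" --roll '[0, 0, 0, 0, 0, 0, 0, 0]'

```text
t: 12.4
tool_pos: [0.5182, 0.0373, 0.0169]
tool_rot: [[-0.999, -0.042, -0.0], [-0.042, 0.999, 0.0], [0.0, 0.0, -1.0]]
wrist_force: [0.2, 0.2, -0.6]
finger_gap: 0.191
grip_force: 25.0
```

>>> apply_moves --pt "0 0 0" --pt "0 0 0" --pt "0 0 0" --pt "0 0 0" --pt "0 0 -0.008" --pt "0 0 -0.01" --pt "0 0 -0.002" --pt "0 0 0" --roll '[0, 0, 0, 0, 0, 0, 0, 0]' --fingers 75

```text
t: 13.4
tool_pos: [0.5184, 0.0371, 0.0372]
tool_rot: [[-0.999, -0.042, 0.0], [-0.042, 0.999, -0.0], [-0.0, -0.0, -1.0]]
wrist_force: [0.2, -0.7, 1.0]
finger_gap: 0.75
grip_force: 0.0
```

```bash
python3 wall.py .045 .030 w2.png
```

```text
t 13.4 [0.5184 0.0371 0.0372] yaw -177.6
5020 [252. 179.] (array([488.2,  36.5]), array([ 17.7, 113.1]), 2.4) [0.042 0.043 0.044]
2181 [497. 202.] (array([487.3, 195.4]), array([20.4, 86.9]), 176.4) [0.031 0.037 0.042]
235 [193. 224.] (array([515.6,   0.9]), array([13.2, 21.5]), 36.6) [0.037 0.044 0.05 ]
234 [310. 225.] (array([512.6,  74.3]), array([13.7, 21.5]), 147.9) [0.037 0.044 0.05 ]
828 [252. 318.] (array([582.2,  40.5]), array([17.4, 26.2]), 3.0) [0.042 0.043 0.044]
```

View pics/w2.png

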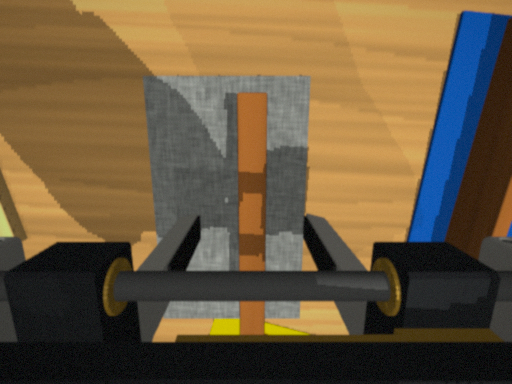

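The slat stands upright on the pad at (252,180), between the fingers. I'll push its top toward −y.

>>> apply_moves --pt "0 -0.01 0" --pt "0 -0.01 0" --pt "0 -0.006 0" --pt "0 -0.006 0" --pt "0 -0.006 0" --pt "0 -0.006 0" --pt "0 -0.004 0" --pt "0 0 0" --roll '[0, 0, 0, 0, 0, 0, 0, 0]'

```text
t: 14.45
tool_pos: [0.5202, -0.011, 0.0369]
tool_rot: [[-0.999, -0.042, -0.0], [-0.042, 0.999, 0.0], [0.0, 0.0, -1.0]]
wrist_force: [-0.1, 0.2, 0.4]
finger_gap: 0.75
grip_force: 0.0
```

```bash
python3 wall.py .023 .015
```

```text
t 14.45 [ 0.5202 -0.011   0.0369] yaw -177.6
9663 [278. 181.] (array([495.4,   7.2]), array([ 39.4, 125.1]), 2.4) [0.02  0.021 0.022]
833 [275. 310.] (array([592.7,  11.7]), array([14.5, 38.7]), 92.4) [0.02  0.021 0.022]
```

>>> apply_moves --pt "0 0 -0.03" --pt "0 0.005 -0.04" --pt "0 0.01 -0.04" --pt "0 0.004 -0.03" --pt "0 0 0" --pt "0 0 0" --pt "0 0 0" --pt "0 0 0" --roll '[0, 0, 0, 0, 0, 0, 0, 0]'

```text
t: 15.5
tool_pos: [0.5191, 0.0083, 0.1763]
tool_rot: [[-0.999, -0.042, -0.001], [-0.042, 0.999, 0.0], [0.001, 0.0, -1.0]]
wrist_force: [0.1, 0.1, 0.3]
finger_gap: 0.751
grip_force: 0.0
```

```bash
python3 wall.py .023 .015
```

```text
t 15.5 [0.5191 0.0083 0.1763] yaw -177.57
118 [339.   3.] (array([321.4,  93. ]), array([ 7.5, 23.3]), 92.4) [0.016 0.021 0.028]
1024 [419. 132.] (array([455.8, 201. ]), array([  9.9, 170.1]), 176.6) [0.016 0.022 0.028]
4421 [251. 176.] (array([516.3,   8.4]), array([ 39.6, 166.8]), 2.4) [0.02  0.021 0.022]
373 [506. 210.] (array([532.1, 328.8]), array([15.7, 66.6]), 179.1) [0.016 0.021 0.028]
99 [  4. 187.] (array([ 536.1, -292.6]), array([10.8, 14.5]), 171.0) [0.016 0.019 0.021]
323 [272. 307.] (array([684.6,  42.3]), array([28.2, 41.1]), 62.8) [0.015 0.016 0.026]
102 [318. 311.] (array([698.6, 102. ]), array([13.7, 50.2]), 155.7) [0.015 0.016 0.017]
```

>>> apply_moves --pt "0.0025 0 0.035" --pt "0 0 0.045" --pt "0 0 0.04" --pt "0 0 0.03" --pt "0 0 0.012" --pt "0 0 0.0055" --pt "0 0 0" --pt "0 0 0" --roll '[0, 0, 0, 0, 0, 0, 0, 0]'

```text
t: 16.55
tool_pos: [0.5174, 0.0081, 0.0103]
tool_rot: [[-0.999, -0.042, 0.001], [-0.042, 0.999, -0.0], [-0.001, -0.0, -1.0]]
wrist_force: [0.0, 0.5, 0.1]
finger_gap: 0.754
grip_force: 0.0
```

>>> apply_moves --pt "0 0 0" --pt "0 0 0" --pt "0 0 0" --pt "0 0 0" --pt "0 0 0" --pt "0 0 0" --pt "0 0 0" --pt "0 0 0" --roll '[0, 0, 0, 0, 0, 0, 0, 0]' --fingers 0 --force 25

```text
t: 17.55
tool_pos: [0.5169, 0.0081, 0.0095]
tool_rot: [[-0.999, -0.042, -0.0], [-0.042, 0.999, -0.0], [0.0, -0.0, -1.0]]
wrist_force: [-2.1, -0.7, 4.8]
finger_gap: 0.425
grip_force: 25.0
```

>>> apply_moves --pt "0 0 -0.01" --pt "0 0 -0.03" --pt "0 0 -0.035" --pt "0 0 -0.025" --pt "0 0 0" --pt "0 0 0" --pt "0 0 0" --pt "0 0 0" --roll '[0, 0, 0, 0, 0, 0, 0, 0]'

```text
t: 18.55
tool_pos: [0.5166, 0.0083, 0.1089]
tool_rot: [[-0.999, -0.042, -0.001], [-0.042, 0.999, 0.0], [0.001, 0.0, -1.0]]
wrist_force: [-0.1, -0.7, -1.0]
finger_gap: 0.423
grip_force: 25.0
```

```bash
python3 plan.py .4705 -.248 .11 192 7
```

```text
t 18.55 pos [0.5166 0.0083 0.1089] yaw -177.57 dist 0.260
[0.0081, -0.0363, -0.0002],[0.009, -0.0361, -0.0002],[0.0099, -0.0359, -0.0002],[0.0107, -0.0356, -0.0002],[0.0116, -0.0354, -0.0002],[0.0124, -0.0351, -0.0002],[0.0132, -0.0348, -0.0002],
roll -0.0239
```

>>> apply_moves --pt "0.008 -0.036 0" --pt "0.009 -0.036 0" --pt "0.01 -0.036 0" --pt "0.0107 -0.0356 0" --pt "0.0116 -0.0354 0" --pt "0.0124 -0.035 0" --pt "0.0132 -0.035 0" --pt "0 0 0" --roll '[-0.024, -0.024, -0.024, -0.024, -0.024, -0.024, -0.024, 0]'

```text
t: 19.55
tool_pos: [0.4699, -0.2506, 0.1088]
tool_rot: [[-0.979, -0.205, -0.001], [-0.205, 0.979, 0.0], [0.001, 0.0, -1.0]]
wrist_force: [-0.5, -0.1, -0.3]
finger_gap: 0.422
grip_force: 25.0
```

```bash
cat > peg.py <<'E'
from h import *
from workcell import r
a,s=wrist(r,'w3.png');W=cloud(a);R=s['tool_rot'];f=a['frame'];hsv=cv2.cvtColor(f,cv2.COLOR_BGR2HSV)
print('t',s['t'],s['tool_pos'].round(4),'yaw',np.degrees(np.arctan2(R[1,0],R[0,0])).round(2))
m=((hsv[...,0]<6)|(hsv[...,0]>172))&(hsv[...,1]>150)&(W[...,2]<.03)
v,u=np.mgrid[:384,:512]
for c in comps(m,25):
    t=c&(W[...,2]>.0185);p=np.c_[u[c],v[c]]
    print('peg',c.sum(),t.sum(),p.mean(0).round(0),'top' ,ray(a,np.c_[u[t],v[t]],.022).mean(0).round(4) if t.sum() else '',W[c].mean(0).round(4))
for z0,z1,zt in[(.015,.035,.030),(.08,.14,s['tool_pos'][2]+.0135)]:
  for c in comps((a['depth']>.05)&(hsv[...,0]>6)&(hsv[...,1]>80)&(W[...,2]>z0)&(W[...,2]<z1),300):
    p=np.c_[u[c],v[c]];print('slat',c.sum(),p.mean(0).round(0),rect(ray(a,p,zt)),np.percentile(W[c][:,2],[5,50,95]).round(3))
E
python3 peg.py
```

```text
t 19.55 [ 0.4699 -0.2506  0.1088] yaw -168.18
peg 135 132 [185. 140.] top [ 0.4289 -0.3222  0.022 ] [ 0.4291 -0.3226  0.0198]
slat 11428 [252. 182.] (array([ 440.4, -256.9]), array([ 44.2, 108. ]), 13.1) [0.119 0.12  0.121]
slat 1888 [252. 318.] (array([ 528.1, -237.6]), array([25.2, 39.2]), 101.8) [0.119 0.12  0.121]
```

View pics/w3.png

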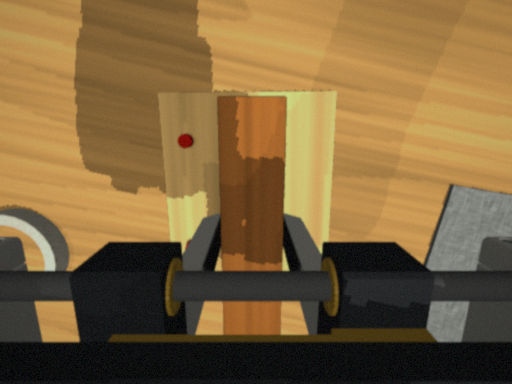

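The peg is visible at (185,140), and the flat slat is held over the board, parallel to the peg line. I'll lower it 8 mm short of the pegs.

>>> apply_moves --pt "-0.001 -0.0142 0" --pt "0 -0.0142 0.01" --pt "0 0 0.025" --pt "0 0 0.025" --pt "0 0 0.02" --pt "0 0 0.008" --pt "0 0 0.001" --pt "0 0 0" --roll '[0, 0, 0, 0, 0, 0, 0, 0]'

```text
t: 20.6
tool_pos: [0.4782, -0.2758, 0.021]
tool_rot: [[-0.978, -0.209, 0.001], [-0.209, 0.978, -0.0], [-0.001, -0.001, -1.0]]
wrist_force: [-0.3, -0.8, -0.9]
finger_gap: 0.424
grip_force: 25.0
```

```bash
sed -i "s/'w3.png'/None/" peg.py; python3 peg.py; python3 -c "
from workcell import r
print(r.sense()['wrist_force'])"
```

```text
t 20.6 [ 0.4782 -0.2758  0.021 ] yaw -167.95
peg 328 311 [194. 142.] top [ 0.4289 -0.3225  0.022 ] [ 0.4291 -0.3228  0.0197]
slat 11367 [252. 181.] (array([ 449.2, -281. ]), array([ 41.3, 110.7]), 12.1) [0.031 0.032 0.033]
slat 1896 [252. 318.] (array([ 539.8, -261.8]), array([25.9, 40.3]), 102.1) [0.031 0.032 0.033]
slat 1465 [159. 281.] (array([ 532.1, -346.5]), array([68.5, 75.8]), 102.1) [0.122 0.132 0.139]
slat 1460 [343. 280.] (array([ 497.6, -184.9]), array([68.5, 81.6]), 102.1) [0.122 0.132 0.138]
[-0.89458898  0.43745923 -1.47078309]
```

>>> apply_moves --pt "0.0015 0 0.001" --pt "0 -0.002 0" --pt "0 -0.002 0" --pt "0 -0.001 0" --pt "0 -0.001 0" --pt "0 -0.001 0" --pt "0 0 0" --pt "0 0 0" --roll '[0, 0, 0, 0, 0, 0, 0, 0]'

```text
t: 21.65
tool_pos: [0.4778, -0.2827, 0.0194]
tool_rot: [[-0.978, -0.209, -0.0], [-0.209, 0.978, 0.0], [0.0, 0.0, -1.0]]
wrist_force: [0.6, 1.0, -1.3]
finger_gap: 0.426
grip_force: 25.0
```

>>> apply_moves --pt "0 0 0.001" --pt "0 0 0.001" --pt "0 0 0.0005" --pt "0 0 0" --pt "0 -0.0005 0" --pt "0 -0.0005 0" --pt "0 0 0" --pt "0 0 0" --roll '[0, 0, 0, 0, 0, 0, 0, 0]'

```text
t: 22.65
tool_pos: [0.478, -0.2837, 0.0169]
tool_rot: [[-0.978, -0.209, -0.0], [-0.209, 0.978, 0.0], [0.0, 0.0, -1.0]]
wrist_force: [0.5, -0.4, -1.6]
finger_gap: 0.425
grip_force: 25.0
```

>>> apply_moves --pt "0 0 0" --pt "0 0 0" --pt "0 0 0" --pt "0 0 0" --pt "0 0 0" --pt "0 0 0" --pt "0 0 0" --pt "0 0 0" --roll '[0, 0, 0, 0, 0, 0, 0, 0]' --fingers 48 --force 5

```text
t: 23.65
tool_pos: [0.478, -0.2837, 0.0169]
tool_rot: [[-0.978, -0.209, -0.0], [-0.209, 0.978, 0.0], [0.0, 0.0, -1.0]]
wrist_force: [-0.2, -0.4, -0.3]
finger_gap: 0.48
grip_force: 0.0
```

>>> apply_moves --pt "0 -0.001 0" --pt "0 -0.001 0" --pt "0 -0.0005 0" --pt "0 -0.0005 0" --pt "0 -0.0005 0" --pt "0 -0.0005 0" --pt "0 0 0" --pt "0 0 0" --roll '[0, 0, 0, 0, 0, 0, 0, 0]'

```text
t: 24.65
tool_pos: [0.4788, -0.2877, 0.0169]
tool_rot: [[-0.978, -0.209, 0.0], [-0.209, 0.978, -0.0], [-0.0, -0.0, -1.0]]
wrist_force: [0.7, 0.1, 0.3]
finger_gap: 0.478
grip_force: 0.0
```

>>> apply_moves --pt "0 -0.0005 0" --pt "0 0 0" --pt "0 -0.0005 0" --pt "0 0 0" --pt "0 0 0" --pt "0 0 0" --pt "0 0 0" --pt "0 0 0" --roll '[0, 0, 0, 0, 0, 0, 0, 0]'

```text
t: 25.65
tool_pos: [0.4789, -0.2883, 0.0169]
tool_rot: [[-0.978, -0.209, -0.0], [-0.209, 0.978, 0.0], [0.0, 0.0, -1.0]]
wrist_force: [-2.0, 4.3, 2.9]
finger_gap: 0.48
grip_force: 2.5
```

Contact is 4.7 N. I'll push slightly more to seat it on both pegs.

>>> apply_moves --pt "0 -0.0005 0" --pt "0 0 0" --pt "0 -0.0005 0" --pt "0 0 0" --pt "0 0 0" --pt "0 0 0" --pt "0 0 0" --pt "0 0 0" --roll '[0, 0, 0, 0, 0, 0, 0, 0]'

```text
t: 26.65
tool_pos: [0.4789, -0.2885, 0.0169]
tool_rot: [[-0.978, -0.209, -0.001], [-0.209, 0.978, 0.001], [0.001, 0.001, -1.0]]
wrist_force: [-4.9, 7.6, 6.7]
finger_gap: 0.478
grip_force: 4.6
```

>>> apply_moves --pt "0 0.001 0" --pt "0 0.002 0" --pt "0 0.001 0" --pt "0 0 0" --pt "0 0 -0.015" --pt "0 0 -0.03" --pt "0 0 -0.04" --pt "0 0 -0.02" --roll '[0, 0, 0, 0, 0, 0, 0, 0]' --fingers 55

```text
t: 27.65
tool_pos: [0.479, -0.286, 0.1245]
tool_rot: [[-0.978, -0.209, 0.002], [-0.209, 0.978, -0.001], [-0.001, -0.002, -1.0]]
wrist_force: [-0.0, -0.1, -0.5]
finger_gap: 0.549
grip_force: 0.0
```

>>> apply_moves --pt "0 0.04 -0.02" --pt "0 0.04 -0.02" --pt "0 0.03 -0.02" --pt "0 0 -0.02" --pt "0 0 0" --pt "0 0 0" --pt "0 0 0" --pt "0 0 0" --roll '[0, 0, 0, 0, 0, 0, 0, 0]'

```text
t: 28.65
tool_pos: [0.4553, -0.1782, 0.2015]
tool_rot: [[-0.978, -0.208, -0.001], [-0.208, 0.978, 0.001], [0.0, 0.001, -1.0]]
wrist_force: [0.3, -0.3, -1.0]
finger_gap: 0.547
grip_force: 0.0
```

```bash
sed -i "s/wrist(r,None)/wrist(r,'w4.png')/" peg.py; python3 peg.py
```

```text
t 28.65 [ 0.4553 -0.1782  0.2015] yaw -167.97
peg 51 50 [143. 136.] top [ 0.4293 -0.323   0.022 ] [ 0.4294 -0.3238  0.0199]
peg 41 39 [151. 218.] top [ 0.5351 -0.2992  0.022 ] [ 0.5359 -0.2998  0.0198]
slat 3589 [489.  81.] (array([273. ,  83.2]), array([76.3, 92.4]), 152.8) [0.018 0.032 0.034]
slat 4263 [167. 175.] (array([ 479. , -287.3]), array([ 52.9, 168.1]), 12.4) [0.022 0.028 0.029]
```

View pics/w4.png

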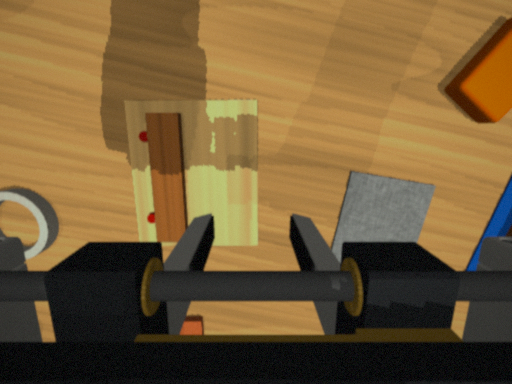

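The slat lies flat against both pegs at (144,136) and (152,217), about 2 mm off centre. The gripper is clear, so I'm handing in.

```bash
python3 -c "
from workcell import r
print(r.hand_in())"
```

```text
the job is handed in; nothing more can be done
None
```

The job is handed in: I pinched the sample wall on the card and the middle slat at 18 mm each, tipped that slat flat on the pad, then laid it flat against both stop pegs, about 2 mm off centre, at 28.7 s. The card sample shifted about 1 mm when I pinched it; I didn't touch anything else, and I took no final picture of the whole scene.

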